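Hang the brass S-hook in the blue sample slab

TASK

In the altar restorer's workshop, take the brass S-hook off the rail, leaving the black hook hanging there. Then put the tip of its upper bend down through the hole in the blue slab, so that the hook hangs by that bend from the strip between the hole and the slab's edge. Leave the slab lying where it is and let go of the hook.

Things in the scene. Friction and masses are not known exactly. Their poses are not given: they have to be found in the camera images.
- brass_hook: Brass S-hook, 10 mm round bar, 163 mm tall, 50 mm wide, 0.16 kg, hanging upright on a rail. Origin: seat, the inside top of its upper bend, resting on the rail. A flat grip tab stands on the bend, 24 (x) x 12 (y) mm, z = 9 to 37 mm: pinch it along y. z up, y along the rail, x from shank to upper tip, away from the robot. Mouth between tip leg and shank 30 mm. Lowest point z = -126 mm.
- brass_hook_tip (a point): Lower end of the hook's upper tip leg, at (20, 0, -41) mm from the seat; hook axes. Bar centres: tip leg x = 20 mm; shank x = -20 mm down to z = -66, then slanting to x = 20 at z = -96 and into the lower bend, so the hook cannot leave the rail straight up: it must rise 45 mm or more, then go 30 mm or more to its -x. Likewise it comes onto the slab's edge from the front, then down.
- blue_slab: Slate-blue stone slab 220 x 90 x 12 mm, 0.6 kg, loose on a trestle beside a white and a red one (130 mm apart, any order). Origin: centre of its 30 mm through hole, at the top face, 172 mm above the table. z up, x along the slab away from the robot. Front edge x = -24 mm (9 mm strip before the hole); board starts at x = 26..36 mm, free space before it. About 5 N down on the front tips it.
- black_hook: Black S-hook, same shape and axes as the brass one, about 110 mm from it on the same rail, in either order; to be left there. Origin: its seat. The rail is a fixed level round bar, 12 mm thick, 300 mm long, a post at each end, top 186 mm above the table. Rail and slabs may be turned up to 17 degrees.
Things that resemble listed ones, but are neither listed nor needed, are in the scene too. Of the things that look like the blue_slab, the largest one is meant. There is more than one size of the brass_hook; the one meant has the size given above.

How it is judged:
On the way:
1. the brass hook is held in the gripper, 80 mm or more from where it hung (distance of brass_hook from where it was at the start of the episode above 0.08 m and contact force between brass_hook and the fingers above 0.5 N), for 0.2 s.
At the end, for the whole second after the job is handed in: At rest and released: the brass hook's upper tip 10 mm or more below the blue slab's underside, within 19 mm of the hole's centre line; its seat 4 mm below to 12 mm above the slab's top; slab level (0.1 rad), within 30 mm of its start; black hook within 30 mm of its start (horizontal distance between brass_hook_tip and blue_slab below 0.019 m and z of brass_hook_tip in the frame of blue_slab below -0.022 m and z of brass_hook in the frame of blue_slab between -0.004 and 0.012 m and angle between blue_slab's own z axis and vertical below 0.1 rad and distance of each of blue_slab, black_hook from where it was at the start of the episode below 0.03 m and contact force between brass_hook and the fingers below 0.1 N and linear speed of brass_hook below 0.05 m/s); the robot touches nothing.
It fails at once if the black hook is moved more than 60 mm from where it hung (distance of black_hook from where it was at the start of the episode above 0.06 m).
It fails at once if the blue slab is tipped by more than 0.35 rad (angle between blue_slab's own z axis and vertical above 0.35 rad).
It also fails if it takes over 48 s, if anything falls off the work surface, if the arm or the gripper's body presses on something with over 40 N, if the wrist force passes 120 N, or if a joint passes its speed limit or range.

ROBOT

A 6-joint arm with a two-finger parallel gripper is mounted at the origin on the work surface. World frame = base frame: x ahead of the robot, y to its left, z up, the work surface at z = 0. Lengths are in m, angles in rad, forces in N, time in s.
With the tool pointing down it reaches from about 0.3 to 0.775 m from the base axis. Payload 14.6 kg.
Tool frame: the origin (TCP) lies on the centre line of the jaws, within the pads' length; the fingertips stand 25 mm ahead of it and the grasp point (between the pads) lies 6 mm ahead of it (ctrl.tip_reach is the distance from the TCP to the fingertips, in m); z points along the fingers, y is the line along which they close (so a half turn about z gives the same grasp; the last joint's range is limited). The gripper opens to 94 mm and grips with 3 to 60 N. Pads are 16 mm wide; open, the fingers measure 119 mm over their backs; the gripper's body (75 mm by 177 mm) begins 78 mm behind the grasp point.
Start: joints at [1.073, 0.3, 1.521, -0, 1.321, -0.067], TCP at [0.23, 0.5, 0.23] pointing down, gripper open.
Joint ranges: [-3.03, 3.03], [-0.79, 2.21], [0.23, 2.52], [-1.04, 4.18], [0, 3.07], [-2.55, 2.55]. Speed limits (rad/s): [2.22, 2.22, 2.57, 3.14, 3.14, 3.14].

INTERFACE

Orientations are given as [roll, pitch, yaw] about the fixed x, y, z axes, in that order (R = Rz(yaw) Ry(pitch) Rx(roll)).
In Python, from station import ctrl gives the robot as it stands. The module is installed in compiled form; this text tells all that it offers.
- The arm moves only by the tool apply_moves, never from a script. Its argument "deltas" is a list of rows, each a list of 7 numbers: the closure in counts, from 0 (fully open) to 255 (shut), then the shift along the world's x, y, z in cm, then the turn, a rotation vector about the world's x, y, z in rad. In form: [[jaw, tx, ty, tz, ax, ay, az], ...]. A call has 1 to 10 rows; each row shifts and turns the commanded pose from where the row before left it; what a row does not reach is not made up. A row lasts 1/10 s, in which the tool goes at most 50 mm and 8.59 degrees, less where a joint would pass 70% of its speed; a pose out of reach is approached as far as the arm can. A call with a gripper value outside its range is refused whole. The fingers move at their own pace and stop on an object; "grip_force" is the grip in N (left out, the last holds). Time passes only in rows, so rows that do not move let the fingers close. It gives the time, the measured TCP pose, the force, the opening and the grip force at its end, in the units of the state.
- ctrl.get_obs(): the state, without advancing time (a new reading comes with each control period).
- ctrl.camera(name): name is "side" or "top" or "wrist"; returns a dict with "img" (480x640x3 uint8, red, green, blue), "K" (3x3 intrinsics, pixels), "k1" (the pictures are not rectified: a ray, as slopes to the right and down, at radius r is drawn at 1 + k1 r^2 times it, then the intrinsics apply), "pose" (4x4, takes a point from camera to world coordinates); the wrist camera has in their place "hand_eye" (4x4, takes a point from camera to tool coordinates, whose origin is the TCP and whose axes are the flange's). Camera axes: x right, y up, looking along -z (the intrinsics and any distortion apply to the point x, -y, -z); pixel columns grow to the right and rows downward; lengths in m; the calibration is good to about 2 mm. A picture is of the moment at which its call begins: read the wrist's pose just before it. There is no depth.
- ctrl.hand_in(): hands the job in; it is judged then, once.
The state is a dict: "time_s": time; "qpos": joint angles; "joint_vel": joint speeds; "tau": joint torques, N m; "ee_pos": TCP position; "eef_rot": TCP orientation; "force": force on the tool from outside, world axes, zero at the start; "moment": the same for the moment, N m; "grip_width": finger opening in m; "grip_force": force on a finger pad.
Only numpy, scipy, OpenCV 4.12 (cv2) and the standard library are available. Lean on these libraries where they do the work, as an engineer would, in place of code of your own. Each camera call takes 0.05 s, during which the arm holds its last target. There are 200 camera calls.

## Working session

There is one attempt and no reset: what is moved stays moved. The work goes in short steps, Python scripts to look and compute and a tool call to move; the robot and the scene stay as the last step left them, time stands still between calls to the robot, and variables do not carry over. Pictures are saved under pics/ and viewed, at most 10 in all, crops included, and the job is handed in when it is done.

Besides the shell and the picture viewer there is one more tool, called by a JSON object that holds its "method" and its "body". apply_moves: Moves the arm, as the interface text tells. Its arguments: {"type":"object","properties":{"deltas":{"type":"array"},"grip_force":{"type":"number"}},"required":["deltas"]}

```bash
mkdir -p pics; cat > h.py <<'E'
import numpy as np, cv2
from station import ctrl
from scipy.spatial.transform import Rotation as R
def cam(n):
    o=ctrl.get_obs(); c=ctrl.camera(n)
    if 'pose' not in c:
        T=np.eye(4);T[:3,:3]=R.from_euler('xyz',o['eef_rot']).as_matrix();T[:3,3]=o['ee_pos'];c['pose']=T@c['hand_eye']
    return c
def ray(c,u,v):
    k=float(c['k1']);D=np.array([k,0,0,0,0.])
    p=cv2.undistortPoints(np.array([[[u,v]]],float),c['K'],D)[0,0]
    d=c['pose'][:3,:3]@np.array([p[0],-p[1],-1]);return c['pose'][:3,3],d/np.linalg.norm(d)
def onz(c,u,v,z):
    o,d=ray(c,u,v);return o+d*(z-o[2])/d[2]
def proj(c,P):
    P=np.atleast_2d(P);q=(P-c['pose'][:3,3])@c['pose'][:3,:3];q=q*[1,-1,-1]
    return cv2.projectPoints(q.reshape(-1,1,3),np.zeros(3),np.zeros(3),c['K'],np.array([float(c['k1']),0,0,0,0]))[0][:,0]
def tri(c1,p1,c2,p2):
    o1,d1=ray(c1,*p1);o2,d2=ray(c2,*p2)
    s=np.linalg.lstsq(np.c_[d1,-d2],o2-o1,rcond=None)[0]
    a=o1+s[0]*d1;b=o2+s[1]*d2;return (a+b)/2,np.linalg.norm(a-b)
def save(c,f): cv2.imwrite('pics/'+f,c['img'][:,:,::-1])
E
python3 - <<'E'
from h import *
np.set_printoptions(precision=3,suppress=True)
for n in('top','side'):
    c=cam(n);save(c,n+'1.png');print(n,c['pose'],c['K'][0],c['k1'])
print(ctrl.get_obs())
E
```

```text
top [[ 0.02   0.99  -0.141  0.431]
 [-1.     0.018 -0.012 -0.076]
 [-0.01   0.141  0.99   1.006]
 [ 0.     0.     0.     1.   ]] [491.647   0.    320.925] -0.08200784893516658
side [[ 0.874  0.362 -0.324  0.2  ]
 [-0.485  0.629 -0.608 -0.733]
 [-0.016  0.688  0.725  0.944]
 [ 0.     0.     0.     1.   ]] [498.552   0.    315.518] -0.07431900192191374
{'time_s': 0.1, 'qpos': array([ 1.073,  0.3  ,  1.521, -0.   ,  1.321, -0.067]), 'joint_vel': array([ 0.   , -0.002,  0.   ,  0.002,  0.001,  0.001]), 'tau': array([ -0.001, -53.265, -35.328,   0.071,   0.024,  -0.   ]), 'ee_pos': array([0.23, 0.5 , 0.23]), 'eef_rot': array([-3.141, -0.   ,  2.711]), 'force': array([-0.405, -0.899,  0.081]), 'moment': array([ 0.022,  0.009, -0.012]), 'grip_force': 0.0, 'grip_width': 0.09376829177441855}
```

View pics/top1.png

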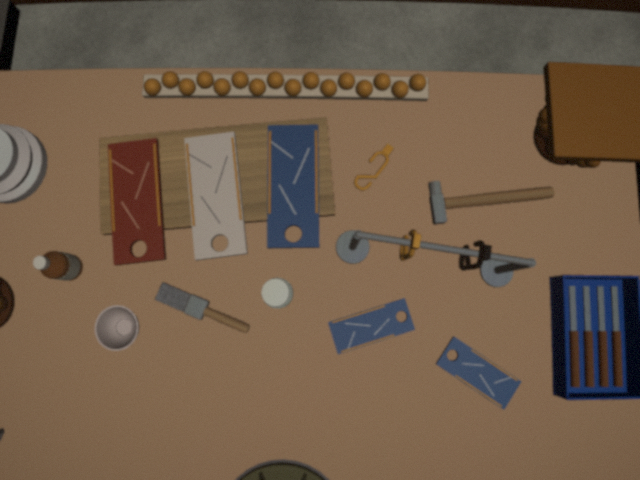

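View pics/side1.png

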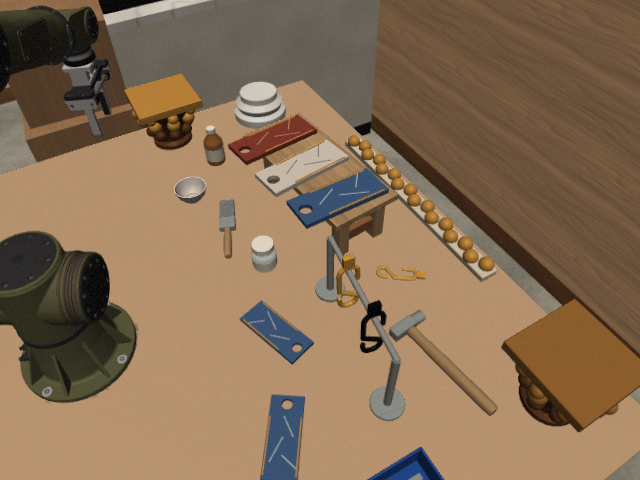

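The top view shows the brass hook on the rail at about (410,244) and a brass hook lying on the table at (375,168). Only the first hangs on the rail and looks full size. The blue slabs are at (293,187) on the trestle and two smaller ones at (371,326) and (479,372) on the table. The largest is the one on the trestle. I'll confirm this with a crop and measure.

```bash
python3 - <<'E'
from h import *
np.set_printoptions(precision=4,suppress=True)
t=cam('top');s=cam('side')
a=cv2.resize(t['img'][110:280,250:550],None,fx=2,fy=2,interpolation=3)
b=cv2.resize(s['img'][165:385,270:440],(425,550),interpolation=3)
im=np.zeros((550,800,3),np.uint8)
im[:340,:375]=cv2.resize(t['img'][120:290,255:442],(375,340),interpolation=3);im[:,375:]=b
cv2.imwrite('pics/crop.png',im[:,:,::-1])
# hole in blue slab
hsv=cv2.cvtColor(t['img'],cv2.COLOR_RGB2HSV)
m=cv2.inRange(hsv,(100,90,40),(125,255,255))
cs,h=cv2.findContours(m,cv2.RETR_CCOMP,cv2.CHAIN_APPROX_NONE)
for i,k in enumerate(cs):
    A=cv2.contourArea(k)
    if A>40: 
        r=cv2.minAreaRect(k);print(i,'hole' if h[0,i,3]>=0 else 'out',A,r)
        if h[0,i,3]<0 and A>1000:
            for p in cv2.boxPoints(r): print('  ',onz(t,*p,.172))
        elif h[0,i,3]>=0:
            mm=cv2.moments(k);print('  hole',onz(t,mm['m10']/A,mm['m01']/A,.172))
for n,c in(('top',t),('side',s)):
    hsv=cv2.cvtColor(c['img'],cv2.COLOR_RGB2HSV)
    m=cv2.inRange(hsv,(14,150,110),(28,255,255))
    N,L,S,C=cv2.connectedComponentsWithStats(m)
    for i in range(1,N):
        if S[i,4]>60: print(n,S[i],C[i])
for u,v in((372,237),(532,263)): print('rail',onz(t,u,v,.186))
for u,v in((330,240),(395,357)): print('railside',onz(s,u,v,.186))
E
```

```text
4 out 1461.0 ((478.576904296875, 372.38458251953125), (79.0447769165039, 29.39910888671875), 33.690067291259766)
   [ 0.3405 -0.2644  0.172 ]
   [ 0.3812 -0.2922  0.172 ]
   [ 0.3095 -0.4032  0.172 ]
   [ 0.2693 -0.3749  0.172 ]
34 hole 151.5 ((472.4307861328125, 364.0538635253906), (27.163606643676758, 7.690153121948242), 7.125016689300537)
  hole [ 0.3389 -0.323   0.172 ]
63 out 1116.0 ((370.807373046875, 324.8577880859375), (29.501052856445312, 76.91345977783203), 73.3007583618164)
   [ 0.4052 -0.0835  0.172 ]
   [ 0.4443 -0.2071  0.172 ]
   [ 0.3974 -0.2214  0.172 ]
   [ 0.3588 -0.0985  0.172 ]
178 out 7253.0 ((600.5, 337.0), (122.0, 77.0), 90.0)
   [ 0.4883 -0.4826  0.172 ]
   [ 0.4899 -0.6236  0.172 ]
   [ 0.2813 -0.6137  0.172 ]
   [ 0.283 -0.476  0.172]
179 hole 907.0 ((616.268798828125, 336.026123046875), (102.29192352294922, 11.17144775390625), 87.95458984375)
  hole [ 0.3797 -0.5756  0.172 ]
180 hole 921.5 ((602.4424438476562, 336.4873352050781), (103.18646240234375, 11.423908233642578), 88.36341857910156)
  hole [ 0.3793 -0.5502  0.172 ]
181 hole 919.5 ((588.0482788085938
[... 1858 characters left out ...]
]
side [374 154  14  20 177] [380.5537 163.3616]
side [388 168  16  21 199] [395.8342 178.2211]
side [405 184  15  21 206] [412.1893 194.0049]
side [422 200  16  23 228] [429.6316 211.1579]
side [440 218  18  24 248] [448.4073 229.5282]
side [459 237  19  25 270] [468.3259 248.9296]
side [342 254  13   9  74] [348.1757 257.6757]
side [480 257  14  13 144] [486.5972 263.1389]
side [376 266  49  14 250] [401.368 273.508]
side [340 291  18   6  67] [349.0597 293.1045]
side [341 297  17  10  72] [349.5833 302.4444]
side [ 505  299  135  129 9454] [578.1124 361.023 ]
rail [ 0.5481 -0.1521  0.186 ]
rail [ 0.5087 -0.4242  0.186 ]
railside [ 0.5491 -0.1396  0.186 ]
railside [ 0.5101 -0.4255  0.186 ]
```

View pics/crop.png

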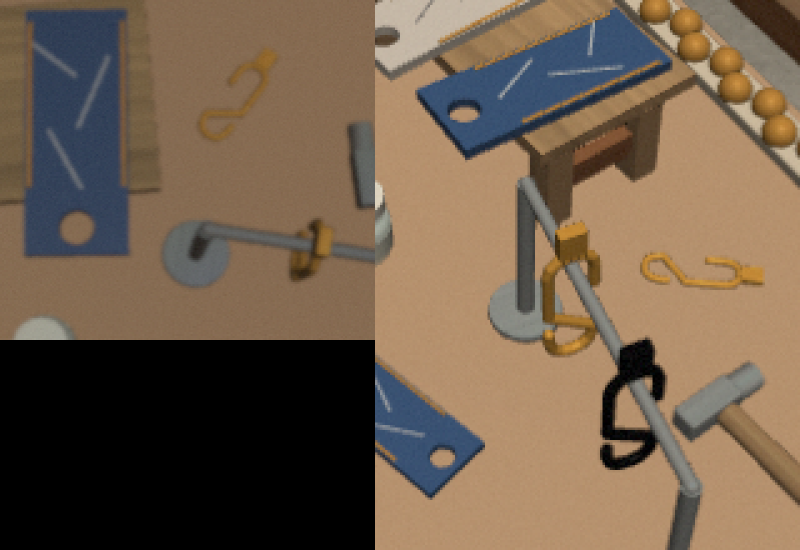

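The crop confirms the choice. The brass hook on the rail matches the black one in size, with its tab at top pixel (416,240). The brass one lying on the table is smaller. The trestle slab has its hole at about (293,234). Next is the tab position.

```bash
python3 - <<'E'
from h import *
t=cam('top');s=cam('side')
print(onz(t,416.4,239.9,.221), tri(t,(416.4,239.9),s,(348.2,256.5)))
E
```

```text
[ 0.53971842 -0.22069932  0.221     ] (array([ 0.54052149, -0.22096497,  0.22143697]), np.float64(0.001826234841761631))
```

{"method": "apply_moves", "body": {"deltas": [[0,0,0,3,0,0,0],[0,3,-4,2,0,0,0.1],[0,3,-4,2,0,0,0.1],[0,3,-4,0,0,0,0.087],[0,3,-4,0,0,0,0],[0,3,-4,0,0,0,0],[0,3,-4,0,0,0,0],[0,3,-4,0,0,0,0]]}}

```text
time_s: 1.1
ee_pos: [0.4362, 0.2236, 0.2978]
eef_rot: [3.141, 0.0, 2.998]
force: [0.1, 1.2, 0.0]
grip_width: 0.0938
grip_force: 0.0
```

{"method": "apply_moves", "body": {"deltas": [[0,1,-4.4,0.2,0,0,0],[0,1,-4.4,0.2,0,0,0],[0,1,-4.4,0.2,0,0,0],[0,1,-4.4,0.2,0,0,0],[0,1,-4.4,0.2,0,0,0],[0,1,-4.4,0.2,0,0,0],[0,1,-4.4,0.2,0,0,0],[0,1,-4.4,0.2,0,0,0],[0,1,-4.4,0.2,0,0,0],[0,1,-4.4,0.2,0,0,0]]}}

```text
time_s: 2.1
ee_pos: [0.5354, -0.2165, 0.3177]
eef_rot: [3.142, 0.0, 2.998]
force: [0.7, 0.5, 0.8]
grip_width: 0.0939
grip_force: 0.0
```

{"method": "apply_moves", "body": {"deltas": [[0,0,0,0,0,0,0],[0,0,0,0,0,0,0],[0,0,0,0,0,0,0]]}}

```text
time_s: 2.4
ee_pos: [0.5353, -0.2137, 0.3176]
eef_rot: [3.141, -0.0, 2.998]
force: [-0.2, 0.1, 0.2]
grip_width: 0.094
grip_force: 0.0
```

```bash
python3 - <<'E'
from h import *
np.set_printoptions(precision=4,suppress=True)
c=cam('wrist');save(c,'w1.png');print(c['pose'])
hsv=cv2.cvtColor(c['img'],cv2.COLOR_RGB2HSV)
m=cv2.inRange(hsv,(14,140,90),(28,255,255))
N,L,S,C=cv2.connectedComponentsWithStats(m)
for i in range(1,N):
    if S[i,4]>60: print(S[i],C[i],onz(c,*C[i],.223))
print(proj(c,[.5405,-.221,.223]),ctrl.get_obs()['ee_pos'])
E
```

```text
[[ 0.1424 -0.952  -0.271   0.4552]
 [ 0.9898  0.1372  0.0383 -0.2022]
 [ 0.0007 -0.2737  0.9618  0.4719]
 [ 0.      0.      0.      1.    ]]
[301 199  12  36 287] [306.4843 220.4704] [ 0.5116 -0.217   0.223 ]
[297 241  17  34 532] [305.25   257.5395] [ 0.5377 -0.2218  0.223 ]
[604 256   6  87 326] [606.4387 298.6933] [ 0.5989 -0.0134  0.223 ]
[506 272   8 101 341] [509.5748 321.8534] [ 0.6079 -0.0815  0.223 ]
[340 293  53  71 780] [363.1115 328.3577] [ 0.5981 -0.1879  0.223 ]
[545 382  26  61 526] [561.1445 417.5342] [ 0.6976 -0.0423  0.223 ]
[ 65 397   8  12  66] [ 68.5758 402.6818] [ 0.6289 -0.4216  0.223 ]
[ 64 418  16  25 155] [ 69.2774 431.8065] [ 0.6553 -0.4296  0.223 ]
[435 424  47  27 716] [457.581  435.4274] [ 0.7039 -0.1234  0.223 ]
[383 426  24  24 431] [394.3712 437.3573] [ 0.6987 -0.1737  0.223 ]
[331 433  23  23 412] [341.8665 443.5316] [ 0.6988 -0.2163  0.223 ]
[409 433  25  24 473] [421.7209 444.186 ] [ 0.7085 -0.1524  0.223 ]
[358 439  24  24 451] [369.2461 450.2483] [ 0.7086 -0.1951  0.223 ]
[307 444  23  25 438] [317.4703 456.29  ] [ 0.7086 -0.2377  0.223 ]
[[306.9849 261.1924]] [ 0.5354 -0.2135  0.3178]
```

View pics/w1.png

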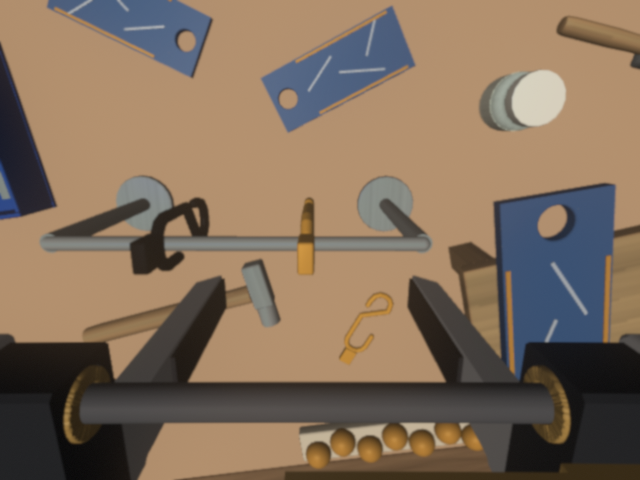

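The wrist view shows the rail level in the picture, so the yaw is right. The brass tab is at (305,258), centred between the fingers, and agrees with the two-view fix to about 2 mm. Going down to grasp.

{"method": "apply_moves", "body": {"deltas": [[0,0.3,-0.8,-2,0,0,0],[0,0,0,-2,0,0,0],[0,0,0,-2,0,0,0],[0,0,0,-2,0,0,0],[0,0,0,-1.8,0,0,0],[0,0,0,0,0,0,0],[0,0,0,0,0,0,0]], "grip_force": 35}}

```text
time_s: 3.15
ee_pos: [0.5386, -0.2219, 0.2205]
eef_rot: [-3.141, 0.001, 2.999]
force: [0.3, 0.2, 1.5]
grip_width: 0.0939
grip_force: 0.0
```

{"method": "apply_moves", "body": {"deltas": [[120,0,0,0,0,0,0],[200,0,0,0,0,0,0],[255,0,0,0,0,0,0],[255,0,0,0,0,0,0],[255,0,0,0,0,0,0],[255,0,0,0,0,0,0],[255,0,0,0,0,0,0],[255,0,0,0,0,0,0]]}}

```text
time_s: 3.95
ee_pos: [0.5384, -0.2225, 0.2196]
eef_rot: [3.142, -0.0, 2.998]
force: [-0.3, 0.1, 0.1]
grip_width: 0.0336
grip_force: 0.0
```

{"method": "apply_moves", "body": {"deltas": [[255,0,0,0,0,0,0],[255,0,0,0,0,0,0],[255,0,0,0,0,0,0],[255,0,0,0,0,0,0],[255,0,0,0,0,0,0],[255,0,0,0,0,0,0]]}}

```text
time_s: 4.55
ee_pos: [0.5384, -0.2225, 0.2196]
eef_rot: [-3.142, 0.0, 2.998]
force: [0.7, 0.3, 0.3]
grip_width: 0.0119
grip_force: 35.0
```

{"method": "apply_moves", "body": {"deltas": [[255,0,0,0.5,0,0,0],[255,0,0,1,0,0,0],[255,0,0,1,0,0,0],[255,0,0,1,0,0,0],[255,0,0,1,0,0,0],[255,0,0,0.5,0,0,0],[255,0,0,0,0,0,0],[255,0,0,0,0,0,0]]}}

```text
time_s: 5.35
ee_pos: [0.5383, -0.2225, 0.2693]
eef_rot: [3.141, -0.0, 2.998]
force: [-0.3, 0.6, -0.6]
grip_width: 0.0116
grip_force: 35.0
```

{"method": "apply_moves", "body": {"deltas": [[255,-0.5,0.07,0,0,0,0],[255,-1,0.14,0,0,0,0],[255,-1,0.14,0,0,0,0],[255,-1,0.14,0,0,0,0],[255,-1,0.14,0,0,0,0],[255,-1,0.14,0,0,0,0],[255,-1,0.14,0,0,0,0],[255,-1,0.14,0,0,0,0],[255,-0.5,0.07,0,0,0,0],[255,0,0,0,0,0,0]]}}

```text
time_s: 6.35
ee_pos: [0.4579, -0.2113, 0.2698]
eef_rot: [-3.141, 0.0, 2.998]
force: [-0.7, 0.2, -1.3]
grip_width: 0.0116
grip_force: 35.0
```

```bash
python3 - <<'E'
from h import *
np.set_printoptions(precision=4,suppress=True)
print(ctrl.get_obs())
t=cam('top');s=cam('side');w=cam('wrist')
im=np.zeros((600,800,3),np.uint8)
im[:300,:400]=cv2.resize(s['img'][190:400,200:480],(400,300));im[:300,400:]=cv2.resize(t['img'][130:340,240:520],(400,300));im[300:,:400]=cv2.resize(w['img'],(400,300));cv2.imwrite('pics/c2.png',im[:,:,::-1])
E
```

```text
{'time_s': 6.35, 'qpos': array([-0.505 ,  0.1681,  1.591 ,  0.    ,  1.3821, -1.9317]), 'joint_vel': array([ 0.0053,  0.018 , -0.0211, -0.0013,  0.001 ,  0.0073]), 'tau': array([ -0.2354, -47.4762, -35.7231,  -0.0589,   0.076 ,  -0.0793]), 'ee_pos': array([ 0.4579, -0.2113,  0.2698]), 'eef_rot': array([-3.1414,  0.0004,  2.9975]), 'force': array([-0.7388,  0.2182, -1.302 ]), 'moment': array([ 0.0467, -0.0008, -0.0122]), 'grip_force': 34.99900460243225, 'grip_width': 0.011637822685947635}
```

View pics/c2.png

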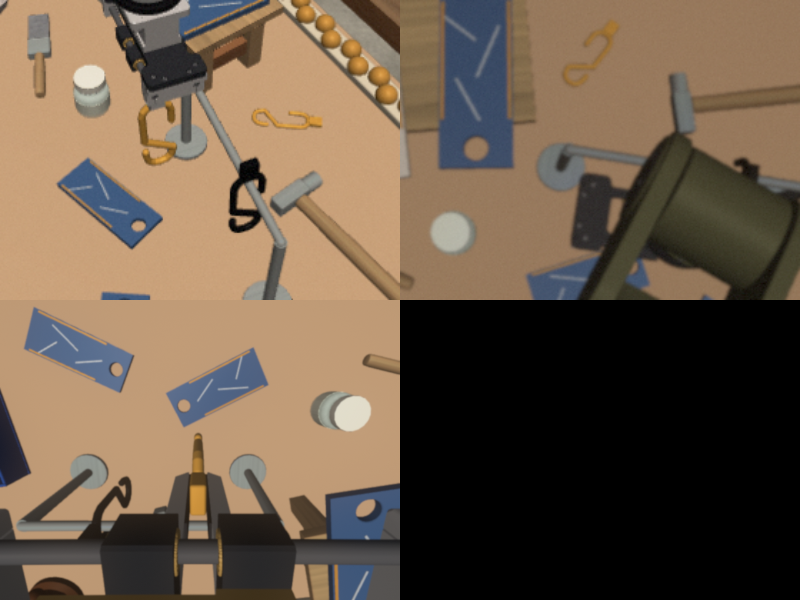

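The hook is clear of the rail and upright in the jaws, and the black hook is still hanging. Next I check the jar's height and refine the hole and slab yaw from the wrist view.

{"method": "apply_moves", "body": {"deltas": [[255,0,1,0,0,0,0],[255,0,1.5,0,0,0,0.04],[255,0,1.5,0,0,0,0.04],[255,0,1.5,0,0,0,0.04],[255,0,1.5,0,0,0,0.045],[255,0,1,0,0,0,0],[255,0,0,0,0,0,0],[255,0,0,0,0,0,0]]}}

```text
time_s: 7.3
ee_pos: [0.4584, -0.1313, 0.2697]
eef_rot: [-3.141, 0.0, -3.12]
force: [-0.6, -0.4, -1.2]
grip_width: 0.0118
grip_force: 35.0
```

```bash
python3 - <<'E'
from h import *
np.set_printoptions(precision=4,suppress=True)
t=cam('top');s=cam('side');c=cam('wrist');save(c,'w3.png')
print('jar',tri(t,(276,292),s,(263,243)))
for n,c in(('t',t),('w',c)):
    hsv=cv2.cvtColor(c['img'],cv2.COLOR_RGB2HSV)
    m=cv2.inRange(hsv,(100,90,30),(125,255,255))
    cs,h=cv2.findContours(m,cv2.RETR_CCOMP,cv2.CHAIN_APPROX_NONE)
    for i,k in enumerate(cs):
        A=cv2.contourArea(k)
        if A<150: continue
        if h[0,i,3]>=0:
            mm=cv2.moments(k);print(n,'hole',A,cv2.boundingRect(k),onz(c,mm['m10']/A,mm['m01']/A,.172))
        elif A>3000:
            print(n,'out',A,cv2.boundingRect(k));P=np.array([onz(c,*p,.172)[:2] for p in cv2.approxPolyDP(k,4,True)[:,0].astype(float)]);print(P)
E
```

```text
jar (array([0.4573, 0.0174, 0.0756]), np.float64(0.0033027949687751837))
t hole 151.0 (459, 360, 27, 10) [ 0.3387 -0.3224  0.172 ]
t out 7891.5 (552, 276, 88, 123)
[[ 0.4883 -0.4844]
 [ 0.4404 -0.4824]
 [ 0.4403 -0.4718]
 [ 0.4302 -0.4802]
 [ 0.4351 -0.4627]
 [ 0.4183 -0.4816]
 [ 0.4064 -0.4723]
 [ 0.3913 -0.4789]
 [ 0.3963 -0.4667]
 [ 0.4131 -0.4637]
 [ 0.3912 -0.463 ]
 [ 0.3896 -0.4806]
 [ 0.3795 -0.4627]
 [ 0.3762 -0.4819]
 [ 0.2863 -0.4796]
 [ 0.2829 -0.6138]
 [ 0.2883 -0.592 ]
 [ 0.4618 -0.5921]
 [ 0.4844 -0.6008]
 [ 0.4828 -0.6176]
 [ 0.4084 -0.6189]
 [ 0.4829 -0.6232]]
t hole 907.5 (610, 285, 14, 103) [ 0.3799 -0.5756  0.172 ]
t hole 918.5 (596, 285, 14, 104) [ 0.3797 -0.5502  0.172 ]
t hole 918.5 (582, 285, 14, 104) [ 0.3797 -0.5247  0.172 ]
t hole 918.0 (568, 285, 13, 104) [ 0.3797 -0.4991  0.172 ]
t out 4857.0 (269, 126, 49, 121)
[[ 0.7447  0.0305]
 [ 0.7225  0.0225]
 [ 0.6917 -0.0157]
 [ 0.6861 -0.007 ]
 [ 0.7095  0.0221]
 [ 0.5348  0.0229]
 [ 0.5346 -0.0577]
 [ 0.7459 -0.0532]]
t hole 344.0 (282, 223, 23, 22) [ 0.5534 -0.0177  0.172 ]
t hole 199.0 (276, 183, 23, 34) [ 0.6
[... 375 characters left out ...]
4]
 [ 0.3892 -0.111 ]
 [ 0.3903 -0.1044]]
w hole 337.0 (282, 144, 53, 13) [ 0.3891 -0.1384  0.172 ]
w hole 291.0 (247, 127, 33, 37) [ 0.3866 -0.1674  0.172 ]
w out 6847.0 (0, 0, 142, 120)
[[ 0.3085 -0.3187]
 [ 0.3252 -0.3223]
 [ 0.3194 -0.3061]
 [ 0.3209 -0.3034]
 [ 0.3289 -0.322 ]
 [ 0.3726 -0.2573]
 [ 0.3685 -0.2586]
 [ 0.3671 -0.2522]
 [ 0.3575 -0.2461]
 [ 0.3617 -0.2491]
 [ 0.3619 -0.2578]
 [ 0.3522 -0.2615]
 [ 0.3463 -0.2552]
 [ 0.3499 -0.2422]
 [ 0.3489 -0.247 ]
 [ 0.3454 -0.2423]
 [ 0.3371 -0.245 ]
 [ 0.3297 -0.2554]
 [ 0.3309 -0.2604]
 [ 0.3077 -0.2946]
 [ 0.3084 -0.3004]
 [ 0.3295 -0.2857]
 [ 0.3333 -0.2875]
 [ 0.308  -0.3043]]
w hole 322.0 (54, 61, 51, 13) [ 0.3428 -0.2791  0.172 ]
```

View pics/w3.png

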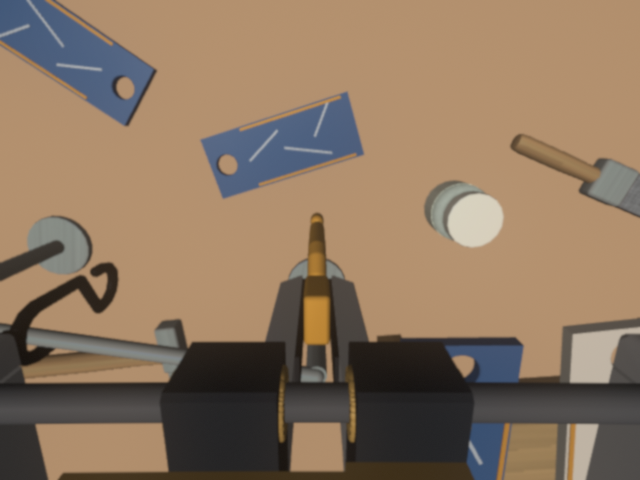

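The wrist view shows the hook upright at (317,290), squared to the blue slab's front edge at (390–520, 342). The black hook is still on its rail. The jar top is at 76 mm, below the hook's lowest point, so the path is clear. I'll cross-check the hole from the side view and move on.

```bash
python3 - <<'E'
from h import *
np.set_printoptions(precision=4,suppress=True)
t=cam('top');s=cam('side')
hsv=cv2.cvtColor(s['img'],cv2.COLOR_RGB2HSV)
m=cv2.inRange(hsv,(100,90,30),(125,255,255))
cs,h=cv2.findContours(m,cv2.RETR_CCOMP,cv2.CHAIN_APPROX_NONE)
for i,k in enumerate(cs):
    A=cv2.contourArea(k)
    if h[0,i,3]>=0 and A>60:
        mm=cv2.moments(k);print(A,cv2.boundingRect(k),onz(s,mm['m10']/A,mm['m01']/A,.172))
b=t['img'].astype(float);g=(b[:,:,2]-b[:,:,0])
print(g[216:254,289:297].mean(1).round())
for v in(222,244,247): print(v,onz(t,293,v,.172)[:2])
g2=g[228:244].mean(0);print(g[242:246,262:324].mean(0).round())
g3=g[128:134,262:324].mean(0).round();print(g3)
E
```

```text
92.5 (267, 435, 18, 28) [ 0.2677 -0.459   0.172 ]
78.5 (282, 415, 13, 23) [ 0.3008 -0.4364  0.172 ]
112.5 (280, 399, 15, 12) [ 0.315  -0.4041  0.172 ]
91.0 (291, 343, 13, 11) [ 0.3769 -0.3202  0.172 ]
64.0 (269, 333, 22, 8) [ 0.3606 -0.285   0.172 ]
65.0 (266, 310, 12, 21) [ 0.3633 -0.2468  0.172 ]
91.0 (338, 190, 33, 7) [ 0.6766 -0.0293  0.172 ]
244.0 (327, 188, 59, 28) [ 0.6655 -0.0551  0.172 ]
[ 42.  42.  41.  41.  41.  41.  41.  40.  33.   5. -29. -48. -55. -56.
 -57. -56. -57. -57. -57. -56. -56. -56. -56. -56. -50. -31.   3.  31.
  39.  40.  31.  -1. -36. -53. -56. -57. -58. -57.]
222 [ 0.5737 -0.0173]
244 [ 0.5355 -0.0183]
247 [ 0.5304 -0.0185]
[-58. -58. -56. -50. -30.   1.  27.  37.  39.  39.  40.  40.  40.  40.
  40.  40.  40.  40.  40.  41.  40.  40.  40.  40.  40.  39.  38.  34.
  30.  26.  24.  24.  25.  28.  34.  36.  40.  41.  41.  41.  41.  41.
  42.  42.  42.  41.  40.  42.  41.  42.  41.  41.  42.  40.  41.  38.
  18. -17. -44. -56. -56. -56.]
[-54. -54. -54. -54. -46. -28. -11. -13. -11.   8.  30.  40.  39.  39.
  40.  39.  40.  41.  41.  40.  40.  40.  40.  40.  40.  40.  40.  40.
  40.  40.  40.  40.  41.  40.  41.  40.  40.  40.  40.  40.  40.  40.
  40.  42.  40.  40.  40.  40.  40.  41.  40.  30.   5. -20. -25. -17.
 -27. -47. -54. -56. -56. -56.]
```

{"method": "apply_moves", "body": {"deltas": [[255,0,1,0,0,0,0],[255,0,1.5,-0.3,0,0,0],[255,0,1.5,-0.3,0,0,0],[255,0,1.5,-0.3,0,0,0],[255,0,1.5,-0.3,0,0,0],[255,0,1.5,-0.3,0,0,0],[255,0,1.5,0,0,0,0],[255,0,1.3,0,0,0,0],[255,0,0,0,0,0,0],[255,0,0,0,0,0,0]]}}

```text
time_s: 8.55
ee_pos: [0.4584, -0.0183, 0.2547]
eef_rot: [-3.141, 0.0, -3.12]
force: [0.4, -0.9, -1.3]
grip_width: 0.0116
grip_force: 35.0
```

{"method": "apply_moves", "body": {"deltas": [[255,0.5,0,0,0,0,0],[255,1,0,0,0,0,0],[255,1,0,0,0,0,0],[255,1,0,0,0,0,0],[255,1,0,0,0,0,0],[255,1,0,0,0,0,0],[255,1,0,0,0,0,0],[255,0.75,0,0,0,0,0],[255,0.5,0,0,0,0,0],[255,0,0,0,0,0,0]]}}

```text
time_s: 9.55
ee_pos: [0.5363, -0.0183, 0.2544]
eef_rot: [3.142, -0.0, -3.12]
force: [-0.1, -0.4, -1.8]
grip_width: 0.0116
grip_force: 35.0
```

```bash
python3 - <<'E'
from h import *
print(ctrl.get_obs()['ee_pos'])
s=cam('side');w=cam('wrist')
im=np.zeros((600,800,3),np.uint8)
im[:]=cv2.resize(s['img'][150:285,250:430],(800,600),interpolation=3);im[:300,400:]=cv2.resize(w['img'],(400,300));cv2.imwrite('pics/c4.png',im[:,:,::-1])
E
```

```text
[ 0.53626034 -0.01832058  0.25440477]
```

View pics/c4.png

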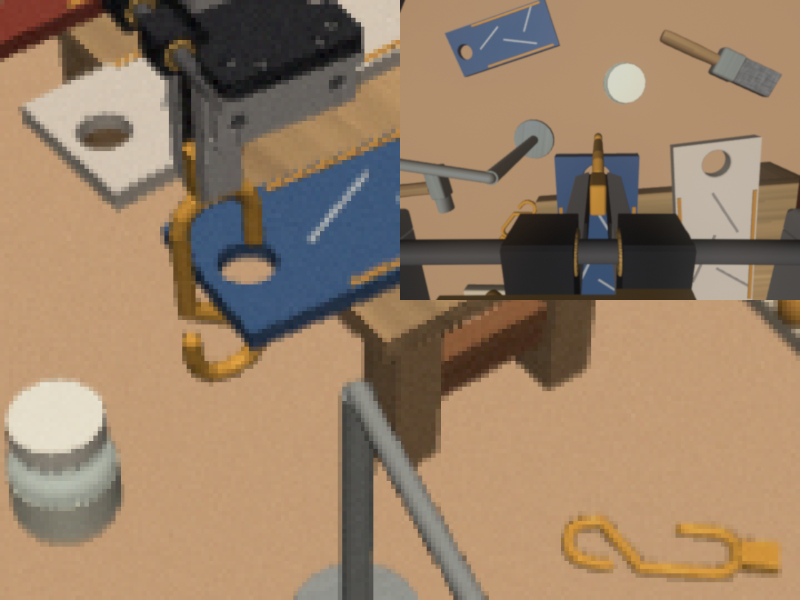

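The side view shows the tip leg ending at crop (252,248), just over the hole at (248,265). The shank is in front of the slab's edge and the lower bend passes below it. Lowering now.

{"method": "apply_moves", "body": {"deltas": [[255,0,0,-0.4,0,0,0],[255,0,0,-0.6,0,0,0],[255,0,0,-0.6,0,0,0],[255,0,0,-0.6,0,0,0],[255,0,0,0,0,0,0]]}}

```text
time_s: 10.15
ee_pos: [0.5355, -0.0183, 0.2315]
eef_rot: [3.141, -0.002, -3.12]
force: [0.3, 0.1, -1.7]
grip_width: 0.0116
grip_force: 35.0
```

{"method": "apply_moves", "body": {"deltas": [[255,0,0,-0.6,0,0,0],[255,0,0,-0.6,0,0,0],[255,0,0,-0.5,0,0,0],[255,0,0,-0.3,0,0,0],[255,0,0,-0.2,0,0,0],[255,0,0,0,0,0,0]]}}

```text
time_s: 10.75
ee_pos: [0.5358, -0.0183, 0.2104]
eef_rot: [3.142, -0.0, -3.12]
force: [-0.0, 0.4, -0.2]
grip_width: 0.0118
grip_force: 35.0
```

{"method": "apply_moves", "body": {"deltas": [[255,0,0,-0.15,0,0,0],[255,0,0,-0.15,0,0,0],[255,0,0,0,0,0,0]]}}

```text
time_s: 11.05
ee_pos: [0.5359, -0.0183, 0.2074]
eef_rot: [-3.142, -0.0, -3.12]
force: [-0.6, -0.1, -0.6]
grip_width: 0.0118
grip_force: 35.0
```

```bash
python3 - <<'E'
from h import *
f=[]
for i in range(3): f.append(ctrl.get_obs()['force']);s=cam('side')
w=cam('wrist');print(np.array(f),ctrl.get_obs()['ee_pos'])
im=cv2.resize(s['img'][150:285,250:430],(800,600),interpolation=3);im[:300,400:]=cv2.resize(w['img'],(400,300));cv2.imwrite('pics/c5.png',im[:,:,::-1])
E
```

```text
[[-0.55124622 -0.06885099 -0.56721061]
 [ 0.1760063   0.35366567 -1.95755992]
 [ 0.53752995  0.62022648 -1.58051447]] [ 0.53592464 -0.01832377  0.2076649 ]
```

View pics/c5.png

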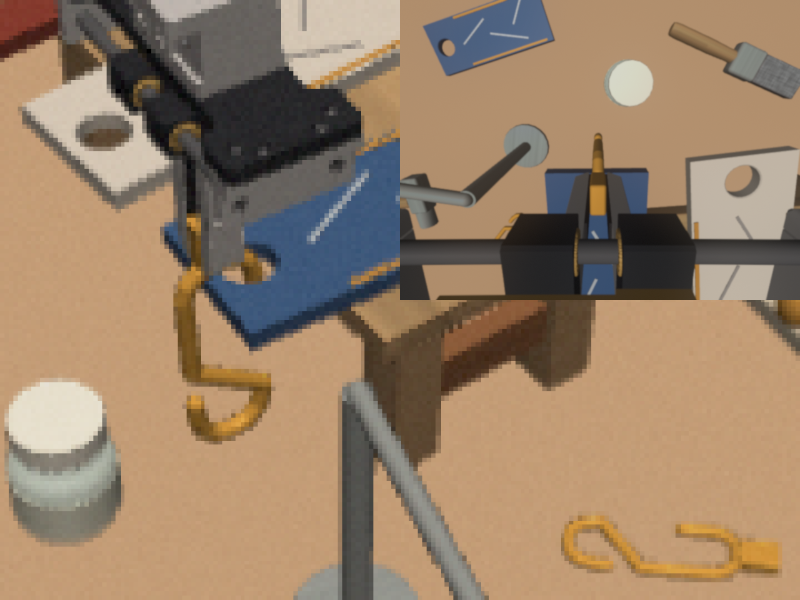

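The tip leg is in the hole at crop (255,270) and the hook hangs straight in front of the edge. Down the last 1.5 mm and release.

{"method": "apply_moves", "body": {"deltas": [[255,0,0,-0.1,0,0,0],[255,0,0,-0.05,0,0,0],[255,0,0,0,0,0,0],[210,0,0,0,0,0,0],[180,0,0,0,0,0,0],[150,0,0,0,0,0,0],[130,0,0,0,0,0,0],[130,0,0,0,0,0,0],[130,0,0,0,0,0,0],[130,0,0,0,0,0,0]]}}

```text
time_s: 12.25
ee_pos: [0.5359, -0.0183, 0.2061]
eef_rot: [-3.142, 0.0, -3.12]
force: [-1.0, -0.2, 0.3]
grip_width: 0.0457
grip_force: 0.0
```

{"method": "apply_moves", "body": {"deltas": [[130,0,0,0.5,0,0,0],[130,0,0,1,0,0,0],[130,0,0,2,0,0,0],[130,0,0,3,0,0,0],[130,0,0,4,0,0,0],[130,-3,0,3,0,0,0],[130,-4,0,0,0,0,0],[130,-4,0,0,0,0,0],[130,-4,0,0,0,0,0],[130,0,0,0,0,0,0]]}}

```text
time_s: 13.25
ee_pos: [0.3831, -0.0182, 0.3429]
eef_rot: [-3.141, 0.003, -3.121]
force: [0.2, 0.6, 1.0]
grip_width: 0.046
grip_force: 0.0
```

```bash
python3 - <<'E'
from h import *
print(ctrl.get_obs()['ee_pos'])
s=cam('side');t=cam('top')
im=cv2.resize(s['img'][150:285,250:430],(800,600),interpolation=3);im[:300,400:]=cv2.resize(t['img'][110:290,250:490],(400,300),interpolation=3);cv2.imwrite('pics/c6.png',im[:,:,::-1])
E
```

```text
[ 0.38307965 -0.01819129  0.3428875 ]
```

View pics/c6.png

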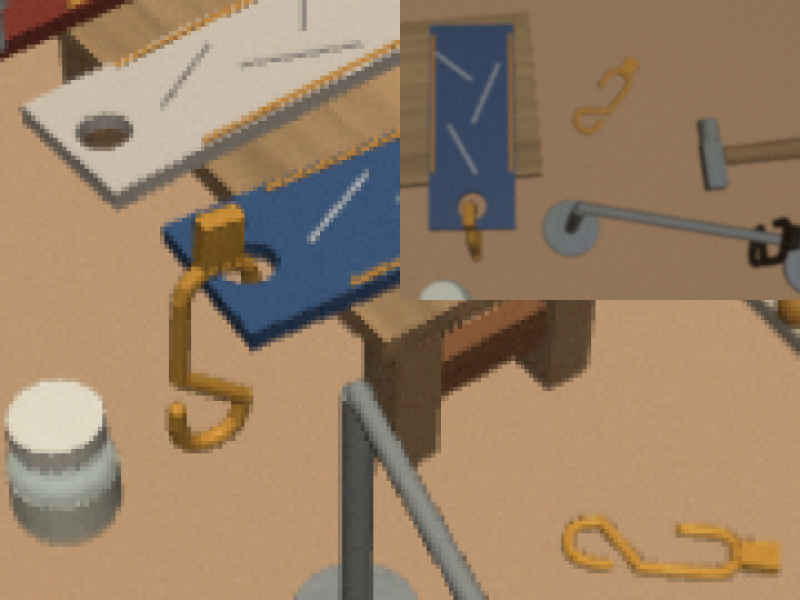

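The hook hangs in the blue slab's hole, with its tab at crop (218,235) and its tip leg in the hole at (250,270). The slab has not moved and the black hook is still on the rail. I'll let any swing die out, then hand in.

{"method": "apply_moves", "body": {"deltas": [[130,0,0,0,0,0,0],[130,0,0,0,0,0,0],[130,0,0,0,0,0,0],[130,0,0,0,0,0,0],[130,0,0,0,0,0,0],[130,0,0,0,0,0,0],[130,0,0,0,0,0,0],[130,0,0,0,0,0,0],[130,0,0,0,0,0,0],[130,0,0,0,0,0,0]]}}

```text
time_s: 14.35
ee_pos: [0.3859, -0.0183, 0.3411]
eef_rot: [-3.142, 0.0, -3.12]
force: [0.3, -1.7, -0.3]
grip_width: 0.0464
grip_force: 0.0
```

{"method": "apply_moves", "body": {"deltas": [[130,0,0,0,0,0,0],[130,0,0,0,0,0,0],[130,0,0,0,0,0,0],[130,0,0,0,0,0,0],[130,0,0,0,0,0,0],[130,0,0,0,0,0,0],[130,0,0,0,0,0,0],[130,0,0,0,0,0,0],[130,0,0,0,0,0,0],[130,0,0,0,0,0,0]]}}

```text
time_s: 15.35
ee_pos: [0.3859, -0.0184, 0.3411]
eef_rot: [-3.142, 0.0, -3.12]
force: [0.5, -0.0, -0.2]
grip_width: 0.0462
grip_force: 0.0
```

```bash
python3 - <<'E'
from h import *
def f():
    s=cam('side')['img'];return s[190:260,280:312].astype(float)
a=f();b=f();[cam('top') for _ in range(4)];c=f()
print(abs(a-b).mean(),abs(a-c).mean(),abs(a-c).max())
if abs(a-c).mean()<4: print(ctrl.hand_in())
E
```

```text
1.8696428571428572 1.8873511904761904 19.0
the job is handed in; nothing more can be done
None
```

The brass hook now hangs by its upper bend from the blue slab's front strip, released and at rest in the last pictures; the slab and black hook looked unmoved, and the job was handed in at about 16 s with no verdict returned.

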